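Take a mug out through the dust cabinet's pass box

TASK

A mug is waiting in the pass box of the glaze-dust cabinet. With the fingers on the inner door's post, push the inner door fully shut, away from the filter unit's side, and feel that it is home against its stop; only then slide the pass box's clear outer hatch open, lift the mug out, and set it gently down, upright, on the banding wheel beside the pot already there, well in from the wheel's edge and not touching the pot. Finish with the outer hatch slid fully shut again and the inner door still shut, and leave everything else undisturbed.

Things in the scene. Friction and masses are not known exactly. Their poses are not given: they have to be found in the camera images.
- passbox: Fixed grey pass box of the dust cabinet. Origin: centre of its chamber, on the table top; z up; x axis within 0.25 rad of the world's. In this frame (mm): chamber inside x -75 to 75, y -65 to 65, floor at z 20, walls 8 thick, rim at z 95, open above but for the outer hatch. The inner doorway is in the +x wall. All of it is fixed but the hatch and inner door
- filter_top (a point): Centre of the flat roof (z 95 mm) of the filter unit beside the chamber, a grey block at passbox x -83 to 83, y 73 to 213 mm; the hatch slides open over it
- cabinet_edge (a point): Middle of the front edge of the dust cabinet's roof (passbox x 190, y 40, z 200 mm). The cabinet is a grey box at passbox x 190 to 390, y -160 to 240 mm. An aluminium throat 84 mm high, x 115 to 190, y -75 to 75 mm, joins it to the pass box behind the inner door
- outer_hatch (a joint): Clear sliding hatch with aluminium edges and tab, on top of the chamber (z 95 to 103 mm, 164 by 146 mm). Value in m: 0 shut, grows to 0.135 fully open as it slides along the passbox's +y axis. Stays where it is left; friction about 2 N; stops at both ends
- hatch_tab (a point): Top centre of the hatch's upright tab, an aluminium plate 60 mm along passbox x, 10 mm thick along y, standing 42 mm over the hatch (its top at z 145 mm). With the hatch shut it is at passbox x -30, y 30 mm; it moves with the hatch. Push it or pinch it from above
- inner_door (a joint): Steel inner door behind the chamber's +x wall. Value in m: 0 fully shut, grows to 0.045 as it slides along the passbox's +y axis. It starts anywhere from shut to wide open; stays where it is left; friction about 1.5 N; hard stop at shut
- post_top (a point): Top centre of the inner door's steel post, a plate 24 mm along passbox x, 10 mm thick along y, rising from z 90 to 150 mm. It stands at passbox x 100 mm, y = -30 mm + the inner_door value. Pushing it towards passbox -y shuts the inner door
- mug: Terracotta mug, loose, standing in the chamber, 56 mm outside diameter, 70 mm high, wall 4 mm, about 0.16 kg. Origin: centre of its underside. Handle along its own +y axis, reaching 48 mm from the mug's axis, 8 mm thick, between 14 and 58 mm up. It may face any way
- wheel: Fixed banding wheel (it does not turn): plaster disc 200 mm in diameter, its top 60 mm above the table, on a narrower foot. Origin: centre of its foot on the table, on the disc's axis
- pot: Small white solid pot standing on the wheel, 60 mm in diameter, 52 mm high, 58 to 65 mm from the wheel's axis in any direction; origin at the centre of its underside. Leave it alone
- bottle_a: Bystander: white bottle, 56 mm diameter, 190 mm high, loose, origin at the centre of its underside
- bottle_b: Bystander: white jar, 60 mm diameter, 130 mm high, loose, origin at the centre of its underside
- jar_c: Bystander: ceramic jar, 48 mm diameter, 110 mm high, loose, close beside the pass box near the inner door; origin at the centre of its underside
- tool_cup: Bystander: ceramic cup, 64 mm diameter, 80 mm high, loose, origin at the centre of its underside
- can: Bystander: can, 60 mm diameter, 60 mm high, loose, standing on the cabinet's roof; origin at the centre of its underside
- brush: Bystander: brush under 30 mm high, lying flat on the table to the left of the robot, loose
- tiles: Bystander: stack of tiles 100 x 100 x 30 mm, loose, origin at the centre of its underside
There are look-alikes about, which are no part of the job. Leave any red look-alike of the wheel alone.

How it is judged (in metres and radians):
On the way, in this order (a step that is already met when the one before it is completed fails the run):
1. the inner door is felt to be shut: the fingers press on it with more than 2.5 N (more than sliding it takes) while the door is within 3 mm of shut (value of joint inner_door below 0.003 m and contact force between the fingers and inner_door above 2.5 N), for 0.02 s.
2. the outer hatch is then opened (15 mm or more) with the inner door shut (value of joint outer_hatch above 0.015 m and value of joint inner_door below 0.004 m), for 0.1 s.
At the end, for the whole second after the job is handed in: the mug stands upright and at rest on the banding wheel, its axis within 70 mm of the wheel's (all of its foot on the disc), not touching the pot; the outer hatch is shut to within 5 mm and the inner door to within 4 mm (horizontal distance between mug and wheel below 0.07 m and z of mug in the frame of wheel between 0.056 and 0.064 m and angle between mug's own z axis and vertical below 0.08 rad and linear speed of mug below 0.02 m/s and contact force between mug and pot below 0.05 N and value of joint outer_hatch below 0.005 m and value of joint inner_door below 0.004 m).
It fails at once if the outer hatch is open by more than 8 mm while the inner door is open by more than 5 mm (value of joint outer_hatch above 0.008 m and value of joint inner_door above 0.005 m).
It fails at once if the mug is tipped over (angle between mug's own z axis and vertical above 0.6 rad).
It fails at once if the mug is dropped or slammed onto the wheel: faster than 0.5 m/s within 20 mm of its top (horizontal distance between mug and wheel below 0.1 m and z of mug in the frame of wheel below 0.08 m and linear speed of mug above 0.5 m/s).
It fails at once if another thing (pot, bottle, jars, cup, can, brush or tiles) is moved by more than 25 mm or tipped (distance of any of bottle_a, bottle_b, jar_c, tool_cup, pot, can, brush, tiles from where it was at the start of the episode above 0.025 m or angle between any of bottle_a, bottle_b, jar_c, tool_cup, pot, can, tiles's own z axis and vertical above 0.35 rad).
It also fails if it takes over 67 s, if anything falls off the work surface, if the arm or the gripper's body presses on something with over 40 N, if the wrist force passes 120 N, or if a joint passes its speed limit or range.

ROBOT

A 7-joint arm with a two-finger parallel gripper is mounted at the origin on the work surface. World frame = base frame: x ahead of the robot, y to its left, z up, the work surface at z = 0. Lengths are in mm, angles in rad, forces in N, time in s.
With the tool pointing down it reaches from about 400 to 875 mm from the base axis. Payload 4.4 kg.
Tool frame: the origin (TCP) lies at the very end of the fingers, on their centre line; the grasp point (between the pads) lies 19 mm behind it; z points along the fingers, y is the line along which they close (so a half turn about z gives the same grasp; the last joint's range is limited). The gripper opens to 85 mm and grips with 20 to 120 N. Pads are 22 mm wide; open, the fingers measure 114 mm over their backs; the gripper's body (76 mm by 85 mm) begins 54 mm behind the grasp point. The pads swing forward as they close: fully open they stand 13 mm farther back than shut.
Start: joints at [-1.254, 0.628, 0.038, 1.517, -0.027, 0.996, -0.02], TCP at [242.765, 602.978, 231.313] pointing down, gripper open.
Joint ranges: [-3.06, 3.06], [-0.37, 2.12], [-1.25, 1.32], [0.18, 2.47], [-1.1, 4.24], [0.23, 1.98], [-2.94, 2.94]. Speed limits (rad/s): [2.57, 2.57, 3.14, 3.14, 3.14, 3.14, 3.14].

INTERFACE

Orientations are given as [roll, pitch, yaw] about the fixed x, y, z axes, in that order (R = Rz(yaw) Ry(pitch) Rx(roll)).
In Python, from cell import read_state, get_image, camera_info, finish_job gives the robot as it stands.
- The arm moves only by the tool play_rows, never from a script. Its argument "deltas" is one flat list of numbers, 7 for each row, row after row: the shift along the tool's x, y, z in mm, then the turn, a rotation vector about the tool's x, y, z in rad, then the opening, from 0 (shut) to 1 (fully open). In form: [dx, dy, dz, ax, ay, az, grip, dx, dy, dz, ax, ay, az, grip, ...]. A call has 1 to 10 rows; each row is the pose to reach, as a shift and turn from the pose commanded when the call began, along the tool's axes at that moment; what a row does not reach only later rows make up. A row lasts 1/8 s, in which the tool goes at most 62.5 mm and 10.7 degrees, less where a joint would pass 70% of its speed; a pose out of reach is approached as far as the arm can. A call with a gripper value outside its range is refused whole. The fingers move at their own pace and stop on an object; the grip force is fixed at half the most. Time passes only in rows, so rows that repeat a pose let the fingers close. It gives the time, the measured TCP pose, the force, the opening and the grip force at its end, in the units of the state.
- read_state(): the state, without advancing time (a new reading comes with each control period).
- get_image(name): name is "scene" or "top" or "wrist"; returns the picture (400x640x3 uint8, red, green, blue); there is no depth.
- camera_info(name): a dict with "fx", "fy", "cx", "cy" (pixels), "distortion" ([k1, k2, p1, p2, k3] as OpenCV has them; the pictures are not rectified), "T" (4x4, takes a point from camera to world coordinates). Camera axes: x right, y down, z forward; pixel columns grow to the right and rows downward; lengths in mm; the calibration is good to about 2 mm. A picture is of the moment at which its call begins: read the wrist's pose just before it. camera_info takes no time and is no camera call; for the wrist camera it gives the pose at the moment of the call.
- finish_job(): hands the job in; it is judged then, once.
The state is a dict: "clock": time; "qpos": joint angles; "qd": joint speeds; "tau": joint torques, N m; "eef_pos": TCP position; "tool_rot": TCP orientation; "force": force on the tool from outside, world axes, zero at the start; "torque": the same for the moment, N m; "width": finger opening in mm; "gripper_force": force on a finger pad.
Only numpy, scipy, OpenCV 4.12 (cv2) and the standard library are available. Lean on these libraries where they do the work, as an engineer would, in place of code of your own. Each camera call takes 0.05 s, during which the arm holds its last target. There are 200 camera calls.

## Working session

There is one attempt and no reset: what is moved stays moved. The work goes in short steps, Python scripts to look and compute and a tool call to move; the robot and the scene stay as the last step left them, time stands still between calls to the robot, and variables do not carry over. Pictures are saved under pics/ and viewed, at most 10 in all, crops included, and the job is handed in when it is done.

Besides the shell and the picture viewer there is one more tool, called by a JSON object that holds its "method" and its "body", one argument or row to a line. play_rows: Moves the arm, as the interface text tells. Its arguments: {"type":"object","properties":{"deltas":{"type":"array"}},"required":["deltas"]}

```bash
mkdir -p pics; ls
cat > h.py <<'E'
import numpy as np, cv2
from cell import *
def save(n,f):
    im=get_image(n); cv2.imwrite('pics/'+f,im[:,:,::-1]); return im
def ray(info,uv):
    K=np.array([[info['fx'],0,info['cx']],[0,info['fy'],info['cy']],[0,0,1.]])
    p=cv2.undistortPoints(np.array([[uv]],float),K,np.array(info['distortion']))[0,0]
    T=np.array(info['T']); return T[:3,3],T[:3,:3]@np.array([p[0],p[1],1])
def atz(info,uv,z):
    o,d=ray(info,uv); return (o+d*(z-o[2])/d[2]).round(1)
def proj(info,P):
    T=np.linalg.inv(np.array(info['T'])); P=np.atleast_2d(P).astype(float)
    K=np.array([[info['fx'],0,info['cx']],[0,info['fy'],info['cy']],[0,0,1.]])
    r,_=cv2.Rodrigues(T[:3,:3]); return cv2.projectPoints(P,r,T[:3,3],K,np.array(info['distortion']))[0][:,0].round(1)
E
python3 - <<'E'
from h import *
s=read_state();print(s)
for n in('scene','top'):
    save(n,n+'0.png');i=camera_info(n);print(n,i)
E
```

```text
pics
{'clock': 0.0, 'qpos': array([-1.25379332,  0.62933739,  0.03846121,  1.51837347, -0.02702585,
        0.99628522, -0.02002515]), 'qd': array([-2.10140975e-05, -4.26090388e-04,  1.52290003e-03,  5.62143709e-04,
        1.95572937e-04,  1.25537945e-03,  2.13677678e-04]), 'tau': array([-8.93795077e-04, -5.63411701e+01,  1.22587178e+00, -1.93439555e+01,
        1.10212711e-02,  1.03773750e-02,  9.01685723e-06]), 'eef_pos': array([242.53331029, 602.38552571, 230.39334422]), 'tool_rot': array([-3.13970770e+00,  1.41889705e-05,  2.75873473e+00]), 'force': array([-0.15741208,  0.19992464, -0.65128845]), 'torque': array([-0.0218546 ,  0.06270076,  0.01656692]), 'gripper_force': 0.0, 'width': 85.47160209106028}
scene {'fx': 505.57729541946924, 'fy': 505.57729541946924, 'cx': 320.94960216124394, 'cy': 206.05783928886913, 'distortion': array([0.02194758, 0.        , 0.        , 0.        , 0.        ]), 'T': array([[-5.96478978e-01,  5.79629404e-01, -5.55195986e-01,
         1.43803115e+03],
       [ 8.02502072e-01,  4.42974268e-01, -3.99705169e-01,
         6.26722437e+02],
       [ 1.42566668e-02, -6.83961660e-01, -7.29378637e-01,
         1.33835938e+03],
       [ 0.00000000e+00,  0.00000000e+00,  0.00000000e+00,
         1.00000000e+00]])}
top {'fx': 392.0880629727926, 'fy': 392.0880629727926, 'cx': 319.5482414209882, 'cy': 195.2050009797455, 'distortion': array([0.00594884, 0.        , 0.        , 0.        , 0.        ]), 'T': array([[-3.74152344e-03, -9.75605078e-01,  2.19501100e-01,
         2.79478073e+02],
       [-9.99986919e-01,  4.41578447e-03,  2.58125019e-03,
        -2.94353571e+01],
       [-3.48755034e-03, -2.19488571e-01, -9.75608838e-01,
         1.29720847e+03],
       [ 0.00000000e+00,  0.00000000e+00,  0.00000000e+00,
         1.00000000e+00]])}
```

View pics/scene0.png

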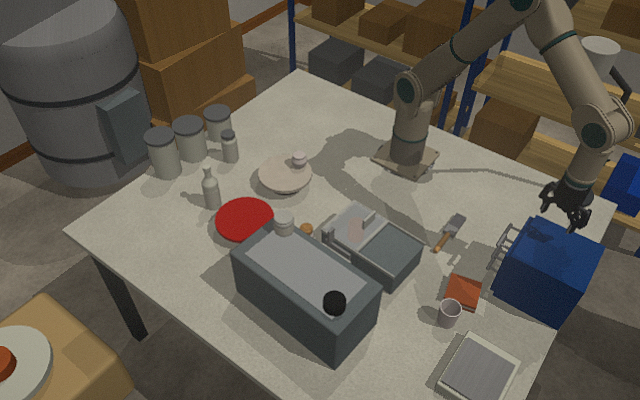

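View pics/top0.png

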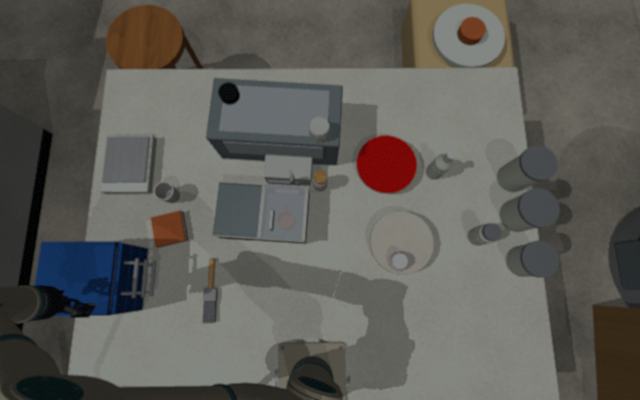

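Run:
```python
from h import *
a=cv2.imread('pics/top0.png')[120:280,200:450]; 
b=cv2.imread('pics/scene0.png')[130:300,230:440]
cv2.imwrite('pics/ct.png',cv2.resize(a,(800,512),interpolation=cv2.INTER_CUBIC))
cv2.imwrite('pics/cs.png',cv2.resize(b,(735,595),interpolation=cv2.INTER_CUBIC))
```

```text
(no output)
```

View pics/ct.png

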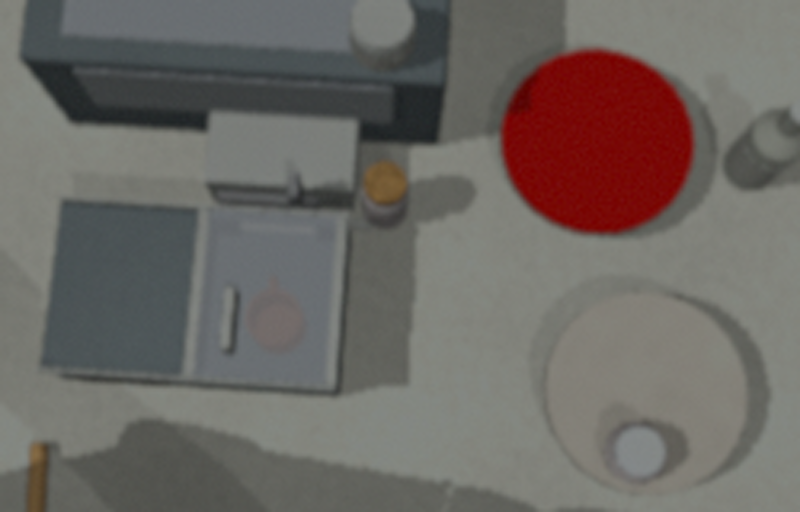

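View pics/cs.png

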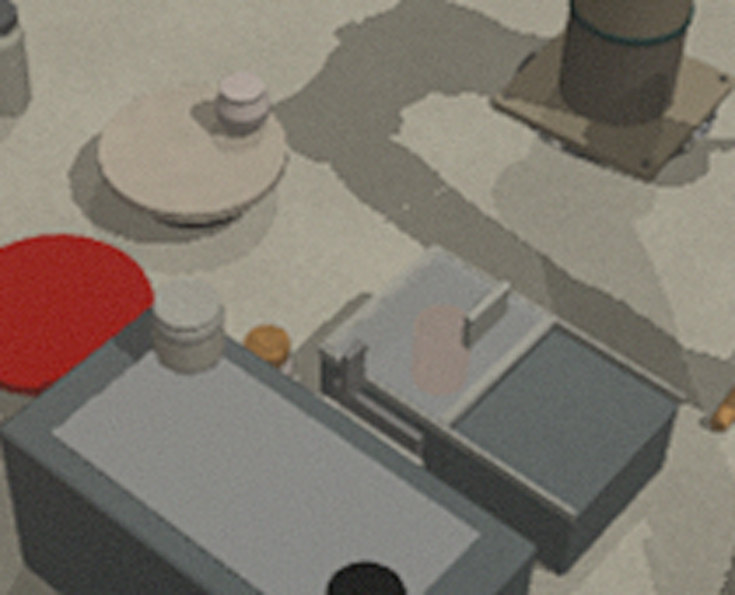

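Run:
```python
from h import *
from scipy.optimize import least_squares
ti=camera_info('top');si=camera_info('scene')
ct=lambda x,y:(200+x/3.2,120+y/3.2); cs=lambda x,y:(230+x/3.5,130+y/3.5)
P=[(83,213,95),(-83,213,95),(-82,-73,103),(82,-73,103),(-30,30,145)]
U=[ct(62,200),ct(42,370),ct(339,389),ct(350,208),ct(232,288)]
P2=[(83,213,95),(-83,213,95),(-82,-73,103),(-30,30,145)]
U2=[cs(573,515),cs(680,400),cs(435,247),cs(489,298)]
def W(q,p): c,s=np.cos(q[2]),np.sin(q[2]);p=np.array(p,float);return np.c_[q[0]+c*p[:,0]-s*p[:,1],q[1]+s*p[:,0]+c*p[:,1],p[:,2]]
# tab: px of tab top ends
def f(q):return np.r_[(proj(ti,W(q,P[:4]))-U[:4]).ravel(),(proj(si,W(q,P2))-U2).ravel()]
r=least_squares(f,[480,80,0]);q=r.x;print(q,f(q).reshape(-1,2).round(1).tolist())
np.save('q.npy',q)
inv=lambda p:(np.array([[np.cos(q[2]),np.sin(q[2])],[-np.sin(q[2]),np.cos(q[2])]])@(p[:2]-q[:2])).round(1)
print('tab',[inv(atz(ti,ct(*x),145)) for x in[(231,286),(227,352)]])
a=atz(ti,ct(291,166),150);b=atz(si,cs(344,346),150);print('post top',a,b,inv(a),inv(b))
m=atz(ti,ct(277,320),90);print('mug',m,inv(m)); h=atz(ti,ct(273,277),78);print('handle',h,inv(h))
m=atz(si,cs(440,322),90);print('mug scene',m,inv(m))
print('wheel top', (atz(ti,ct(545,393),60)+atz(ti,ct(748,385),60))/2,(atz(ti,ct(640,292),60)+atz(ti,ct(650,494),60))/2)
print('wheel scene',(atz(si,cs(98,148),60)+atz(si,cs(288,165),60))/2)
p=atz(ti,ct(640,452),112);print('pot',p, atz(si,cs(242,88),112))
print('jarc top',atz(ti,ct(385,180),110),inv(atz(ti,ct(385,180),110)),'can',inv(atz(ti,ct(383,20),260)))
print('post pix for d=0,20,45',proj(ti,W(q,[(100,-30,150),(100,-10,150),(100,15,150)])),ct(291,166))
print(proj(si,W(q,[(100,-30,150),(100,-10,150),(100,15,150)])),cs(344,346))
s=read_state();print(np.array(camera_info('wrist')['T']).round(3),s['eef_pos'])
```

```text
[480.  80.   0.] [[-1.2, 9.1], [2.2, 8.9], [2.9, 1.9], [-0.5, 5.9], [5.6, -6.3], [1.5, -7.2], [-2.5, -4.0], [0.3, -4.5]]
tab [array([15.9, 35.3]), array([-46. ,  37.6])]
post top [610.7  60.3 150. ] [597.3  51.2 150. ] [130.7 -19.7] [117.3 -28.8]
mug [472.5  76.7  90. ] [-7.5 -3.3]
handle [517.4  82.4  78. ] [37.4  2.4]
mug scene [476.   76.5  90. ] [-4.  -3.5]
wheel top [ 407.15 -285.2    60.  ] [ 404.95 -283.5    60.  ]
wheel scene [ 418.3  -272.85   60.  ]
pot [ 343.2 -265.4  112. ] [ 347.6 -261.6  112. ]
jarc top [607.5 -28.9 110. ] [ 127.5 -108.9] can [ 232.3 -107.8]
post pix for d=0,20,45 [[294.2 181.6]
 [287.6 181.7]
 [279.3 181.7]] (290.9375, 171.875)
[[331.2 225.3]
 [336.5 228.3]
 [343.1 232. ]] (328.2857142857143, 228.85714285714286)
[[ 3.73000e-01  8.85000e-01  2.79000e-01  1.71331e+02]
 [ 9.28000e-01 -3.55000e-01 -1.14000e-01  6.30501e+02]
 [-2.00000e-03  3.02000e-01 -9.53000e-01  3.71653e+02]
 [ 0.00000e+00  0.00000e+00  0.00000e+00  1.00000e+00]] [242.56236606 602.45184591 230.50736687]
```

```bash
sed -i 's/\[:,0\].round(1)/[:,0]/' h.py
cat >> h.py <<'E'
def W(q,p): c,s=np.cos(q[2]),np.sin(q[2]);p=np.atleast_2d(p).astype(float);return np.c_[q[0]+c*p[:,0]-s*p[:,1],q[1]+s*p[:,0]+c*p[:,1],p[:,2]]
def inv(q,p): return (np.array([[np.cos(q[2]),np.sin(q[2])],[-np.sin(q[2]),np.cos(q[2])]])@(np.array(p)[:2]-q[:2])).round(1)
def totool(dw):
    from scipy.spatial.transform import Rotation as R
    return R.from_euler('xyz',read_state()['tool_rot']).inv().apply(dw).round(1)
E
python3 - <<'E'
from h import *
from scipy.optimize import least_squares
ti=camera_info('top');si=camera_info('scene')
ct=lambda x,y:(200+x/3.2,120+y/3.2); cs=lambda x,y:(230+x/3.5,130+y/3.5)
P=[(83,213,95),(-83,213,95),(-82,-73,103),(82,-73,103),(0,30,145),(-60,30,145)]
U=[ct(62,200),ct(42,370),ct(339,389),ct(350,208),ct(231,286),ct(227,352)]
P2=[(83,213,95),(-83,213,95),(-82,-73,103)]
U2=[cs(573,515),cs(680,400),cs(435,247)]
def f(q):return np.r_[(proj(ti,W(q,P))-U).ravel(),(proj(si,W(q,P2))-U2).ravel()]
r=least_squares(f,[480,80,0],loss='soft_l1');q=r.x;print(q,f(q).reshape(-1,2).round(1).tolist())
np.save('q.npy',q)
a=atz(ti,ct(291,166),150);b=atz(si,cs(344,346),150);print('post top',a,b,inv(q,a),inv(q,b))
m=atz(ti,ct(277,320),90);print('mug',m,inv(q,m)); h=atz(ti,ct(273,277),78);print('handle',h,inv(q,h))
m=atz(si,cs(440,322),90);print('mug scene',m,inv(q,m))
j=atz(ti,ct(385,180),110);print('jarc top',inv(q,j))
d=[(100,-30+k,150) for k in(0,20,45)]
print(proj(ti,W(q,d)),ct(291,166),proj(si,W(q,d)),cs(344,346))
for k in(ti,si):
  a=np.linspace(0,6.28,9)[:-1]
  print(proj(k,np.c_[406+100*np.cos(a),-284+100*np.sin(a),60+0*a]).round(0).tolist())
E
```

```text
[ 4.93555862e+02  8.44506920e+01 -7.12508742e-02] [[-0.1, 0.3], [-0.5, -0.6], [-0.6, -0.9], [-0.1, 3.4], [0.3, 0.1], [-0.3, -0.6], [0.2, -0.4], [-0.1, -0.1], [-1.3, -1.2]]
post top [610.7  60.3 150. ] [597.3  51.2 150. ] [118.6 -15.7] [105.8 -25.8]
mug [472.5  76.7  90. ] [-20.5  -9.2]
handle [517.4  82.4  78. ] [23.9 -0.3]
mug scene [476.   76.5  90. ] [-16.9  -9.2]
jarc top [ 121.7 -105. ]
[[295.1187125  178.05774768]
 [288.54091795 177.63342412]
 [280.32388389 177.10328218]] (290.9375, 171.875) [[328.45825675 227.10805474]
 [333.41496038 230.35895996]
 [339.69019156 234.47477457]] (328.2857142857143, 228.85714285714286)
[[400.0, 211.0], [378.0, 220.0], [370.0, 242.0], [380.0, 265.0], [403.0, 274.0], [426.0, 265.0], [434.0, 242.0], [423.0, 220.0]]
[[267.0, 187.0], [288.0, 191.0], [306.0, 183.0], [312.0, 169.0], [302.0, 157.0], [282.0, 154.0], [264.0, 161.0], [258.0, 174.0]]
```

Run:
```python
from h import *
q=np.load('q.npy');s=read_state()
w=W(q,(98,30,190))[0];print(w,totool(w-s['eef_pos']), 'turn',-((np.pi+q[2])-s['tool_rot'][2]))
```

```text
[593.44292768 107.39789481 190.        ] [-510.4 -328.1   41.1] turn -0.3115639572865492
```

{"method": "play_rows", "body": {
  "deltas": [-25, -16, 0, 0, 0, 0, 0, -75, -48, 0, 0, 0, -0.05, 0, -125, -80, 0, 0, 0, -0.1, 0, -175, -113, 0, 0, 0, -0.15, 0, -225, -145, 0, 0, 0, -0.2, 0, -275, -177, 0, 0, 0, -0.25, 0, -325, -209, 0, 0, 0, -0.3, 0, -375, -241, 0, 0, 0, -0.31, 0, -425, -273, 0, 0, 0, -0.31, 0, -475, -305, 0, 0, 0, -0.31, 0]
}}

```text
clock: 1.35
eef_pos: [570.2, 141.0, 231.0]
tool_rot: [3.142, -0.0, 3.069]
force: [0.4, 0.9, -0.2]
width: 0.0
gripper_force: 0.0
```

Run:
```python
from h import *
q=np.load('q.npy')
save('wrist','w1.png');i=camera_info('wrist');s=read_state();print(s['eef_pos'],s['tool_rot'],s['clock'])
for p in [(-30,30,145),(0,30,145),(-60,30,145),(82,-73,103),(82,73,103),(-82,-73,103)]+[(100,-30+k,150) for k in(0,10,20)]: print(p,proj(i,W(q,p)))
```

```text
[575.62240608 130.26510125 231.10218164] [-3.13476752  0.00524107  3.05751744] 1.4
(-30, 30, 145) [[294.81423006  53.11351881]]
(0, 30, 145) [[296.79034009 102.36344469]]
(-60, 30, 145) [[292.66068694  -0.65490876]]
(82, -73, 103) [[187.79721182 202.83328897]]
(82, 73, 103) [[355.0734591  201.16021765]]
(-82, -73, 103) [[154.752286  -15.2785814]]
(100, -30, 150) [[221.91985699 243.52061042]]
(100, -20, 150) [[235.19554065 243.40843675]]
(100, -10, 150) [[248.48540082 243.29582749]]
```

View pics/w1.png

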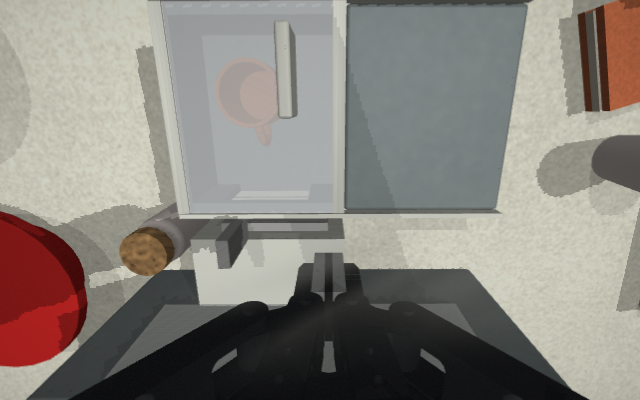

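{"method": "play_rows", "body": {
  "deltas": [-13, -17, 0, 0, 0, 0, 0, -26, -34, 0, 0, 0, 0, 0, -26, -34, 20, 0, 0, 0, 0, -26, -34, 40, 0, 0, 0, 0, -26, -34, 40, 0, 0, 0, 0, -26, -34, 40, 0, 0, 0, 0]
}}

```text
clock: 2.15
eef_pos: [593.3, 107.4, 191.9]
tool_rot: [3.141, 0.001, 3.07]
force: [-0.7, 0.3, 0.1]
width: 0.2
gripper_force: 0.0
```

Run:
```python
from h import *
q=np.load('q.npy')
save('wrist','w2.png');i=camera_info('wrist');s=read_state();print(s['eef_pos'],s['tool_rot'],s['clock'],inv(q,s['eef_pos']),s['force'])
for p in [(0,30,145),(-60,30,145),(82,-73,103),(82,73,103)]+[(100,-30+k,150) for k in(0,10,20)]: print(p,proj(i,W(q,p)))
```

```text
[593.48605221 107.36151116 192.20510534] [3.14100030e+00 1.42535562e-03 3.06957848e+00] 2.2 [98. 30.] [-0.28743976  0.31529621 -0.05226967]
(0, 30, 145) [[329.89097566  63.72715219]]
(-60, 30, 145) [[330.03410967 -71.94182487]]
(82, -73, 103) [[189.68100048 191.78402322]]
(82, 73, 103) [[387.83795648 191.68570219]]
(100, -30, 150) [[232.16534514 239.67734   ]]
(100, -20, 150) [[248.42329266 239.67177598]]
(100, -10, 150) [[264.68422617 239.66577841]]
```

View pics/w2.png

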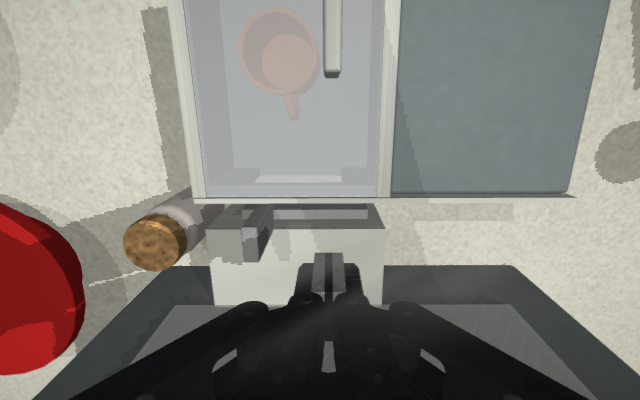

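{"method": "play_rows", "body": {
  "deltas": [0, 0, 35, 0, 0, 0, 0, 0, 0, 68, 0, 0, 0, 0, 0, -8, 68, 0, 0, 0, 0, 0, -16, 68, 0, 0, 0, 0, 0, -22, 68, 0, 0, 0, 0, 0, -27, 68, 0, 0, 0, 0, 0, -30, 68, 0, 0, 0, 0, 0, -30, 68, 0, 0, 0, 0]
}}

```text
clock: 3.2
eef_pos: [590.9, 76.9, 123.6]
tool_rot: [3.141, 0.0, 3.069]
force: [-0.4, -0.0, -0.2]
width: -0.2
gripper_force: 0.0
```

{"method": "play_rows", "body": {
  "deltas": [0, -3, 0, 0, 0, 0, 0, 0, -6, 0, 0, 0, 0, 0, 0, -8, 0, 0, 0, 0, 0, 0, -10, 0, 0, 0, 0, 0, 0, -10, 0, 0, 0, 0, 0]
}}

```text
clock: 3.82
eef_pos: [590.2, 68.7, 123.4]
tool_rot: [3.139, 0.0, 3.07]
force: [0.2, 4.0, 0.9]
width: -0.0
gripper_force: 2.5
```

{"method": "play_rows", "body": {
  "deltas": [0, -3, 0, 0, 0, 0, 0, 0, -5, 0, 0, 0, 0, 0, 0, -5, 0, 0, 0, 0, 0]
}}

```text
clock: 4.2
eef_pos: [590.1, 68.5, 123.5]
tool_rot: [3.134, 0.001, 3.073]
force: [0.3, 14.6, 0.2]
width: 0.0
gripper_force: 6.7
```

{"method": "play_rows", "body": {
  "deltas": [0, 12, 0, 0, 0, 0, 0, 0, 14, -35, 0, 0, 0, 0, 0, 14, -70, 0, 0, 0, 0, 30, 10, -75, 0, 0, 0, 0, 80, 5, -75, 0, 0, 0, 0, 128, 2, -75, 0, 0, 0, 0, 128, 2, -75, 0, 0, 0, 0, 128, 2, -75, 0, 0, 0, 0]
}}

```text
clock: 5.2
eef_pos: [463.1, 72.6, 198.6]
tool_rot: [-3.141, 0.002, 3.068]
force: [0.3, 1.5, 0.1]
width: 0.3
gripper_force: 0.0
```

Run:
```python
from h import *
q=np.load('q.npy')
s=read_state();print(s['eef_pos'],inv(q,s['eef_pos']))
save('scene','s2.png');si=camera_info('scene')
im=cv2.imread('pics/s2.png')
for d in (0,10,20): 
  u=proj(si,W(q,[(112,-35+d,150),(112,-25+d,150),(88,-25+d,150),(88,-35+d,150)]));print(d,u.round(1).tolist())
a=cv2.imread('pics/scene0.png')[200:270,300:390];b=im[200:270,300:390]
cv2.imwrite('pics/cmp.png',cv2.resize(np.vstack([a,b]),(386,600),interpolation=cv2.INTER_CUBIC))
```

```text
[463.13857899  72.61677328 198.60679219] [-29.5 -14. ]
0 [[324.7, 228.5], [327.2, 230.1], [332.2, 225.7], [329.7, 224.1]]
10 [[327.2, 230.1], [329.7, 231.8], [334.6, 227.3], [332.2, 225.7]]
20 [[329.7, 231.8], [332.2, 233.4], [337.1, 229.0], [334.6, 227.3]]
```

View pics/cmp.png

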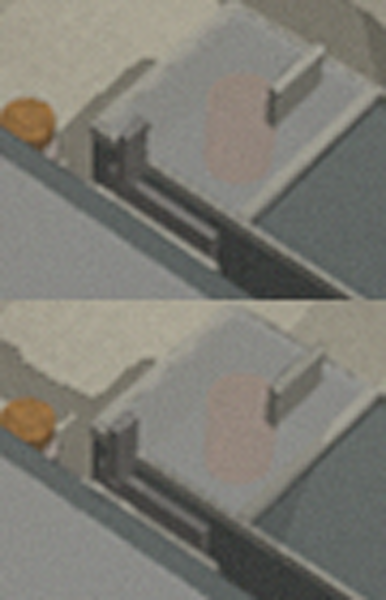

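{"method": "play_rows", "body": {
  "deltas": [0, 0, 40, 0, 0, 0, 0, 0, 0, 76, 0, 0, 0, 0, 0, 8, 76, 0, 0, 0, 0, 0, 18, 76, 0, 0, 0, 0, 0, 28, 76, 0, 0, 0, 0, 0, 42, 76, 0, 0, 0, 0, 0, 60, 76, 0, 0, 0, 0, 0, 78, 76, 0, 0, 0, 0, 0, 96, 76, 0, 0, 0, 0, 0, 112, 76, 0, 0, 0, 0]
}}

```text
clock: 6.5
eef_pos: [470.1, 186.4, 122.2]
tool_rot: [3.142, -0.0, 3.07]
force: [0.2, -2.3, 2.3]
width: 0.1
gripper_force: 1.3
```

{"method": "play_rows", "body": {
  "deltas": [0, 14, 0, 0, 0, 0, 0, 0, 26, 0, 0, 0, 0, 0, 0, 35, 0, 0, 0, 0, 0, 0, 41, 0, 0, 0, 0, 0, 0, 44, 0, 0, 0, 0, 0, 0, 47, 0, 0, 0, 0, 0, 0, 47, 0, 0, 0, 0, 0]
}}

```text
clock: 7.38
eef_pos: [473.4, 232.1, 122.2]
tool_rot: [3.141, -0.0, 3.069]
force: [-0.4, -1.4, 0.2]
width: -0.1
gripper_force: 0.4
```

{"method": "play_rows", "body": {
  "deltas": [0, 3, 0, 0, 0, 0, 0, 0, 4, 0, 0, 0, 0, 0, 0, 4, 0, 0, 0, 0, 0]
}}

```text
clock: 7.75
eef_pos: [473.7, 234.7, 122.2]
tool_rot: [-3.14, -0.001, 3.068]
force: [-1.1, -4.3, 0.6]
width: -0.2
gripper_force: 2.5
```

{"method": "play_rows", "body": {
  "deltas": [0, -8, -5, 0, 0, 0, 0, 0, -9, -50, 0, 0, 0, 0, 0, -9, -105, 0, 0, 0, 0.8, -20, -50, -115, 0, 0, 0, 0.8, -40, -100, -115, 0, 0, 0, 0.8, -65, -148, -115, 0, 0, 0, 0.8, -65, -160, -115, 0, 0, 0, 0.8, -65, -160, -115, 0, 0, 0, 0.8, -65, -160, -115, 0, 0, 0, 0.8]
}}

```text
clock: 8.88
eef_pos: [526.9, 73.7, 237.5]
tool_rot: [3.14, 0.0, 3.071]
force: [-0.8, 0.9, 0.1]
width: 68.3
gripper_force: 0.0
```

Run:
```python
from h import *
q=np.load('q.npy')
i=camera_info('wrist');save('wrist','w3.png');s=read_state();print(s['eef_pos'],s['tool_rot'],s['clock'],inv(q,s['eef_pos']),s['width'])
for p in [(83,-73,95),(-83,-73,95),(75,-65,95),(-75,-65,95),(75,62,103),(-18,-9,90)]: print(p,proj(i,W(q,p)))
```

```text
[526.94635652  73.73003163 237.423907  ] [3.14023869e+00 1.96459211e-04 3.07188815e+00] 8.925 [34.1 -8.3] 68.36919168294833
(83, -73, 95) [[261.13630895 243.44032751]]
(-83, -73, 95) [[248.47990176  52.50033811]]
(75, -65, 95) [[269.06824905 235.67762948]]
(-75, -65, 95) [[259.10898951  63.384987  ]]
(75, 62, 103) [[405.05293176 239.12763837]]
(-18, -9, 90) [[328.3576313  135.01030251]]
```

View pics/w3.png

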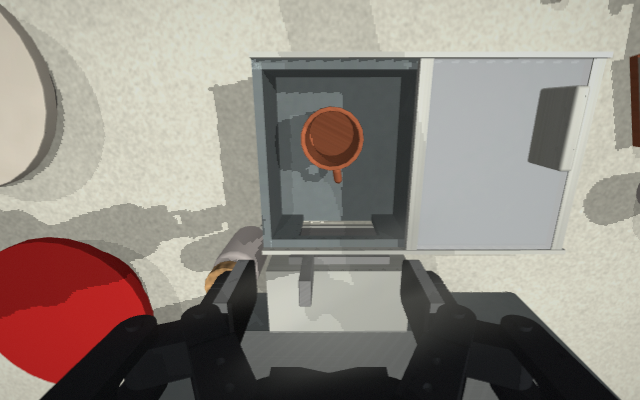

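Run:
```python
from h import *
from scipy.spatial.transform import Rotation as R
q=np.load('q.npy')
i=camera_info('wrist');s=read_state()
m=atz(i,(332,138),90);h=atz(i,(338,180),65);l=[atz(i,u,90) for u in((301,138),(363,138),(332,107),(332,170))]
print('mug',m,inv(q,m),'handle',inv(q,h)-inv(q,m),h,'widths',l)
c=[inv(q,atz(i,u,95)) for u in((252,57),(264,250),(271,245),(262,68))];print(c)
print('delta tool',totool(np.array([m[0],m[1],80])-s['eef_pos']),s['eef_pos'])
```

```text
mug [477.7  79.7  90. ] [-15.5  -5.9] handle [43.3  6.5] [521.3  83.1  65. ] widths [array([475.8,  52.6,  90. ]), array([479.6, 106.9,  90. ]), array([451.8,  81.5,  90. ]), array([506. ,  77.9,  90. ])]
[array([-79.7, -70.4]), array([ 89.8, -70.6]), array([ 84.6, -63.7]), array([-71.6, -62.9])]
delta tool [ 49.6   2.3 157.4] [526.94635652  73.73003163 237.423907  ]
```

{"method": "play_rows", "body": {
  "deltas": [20, 0, 20, 0, 0, -0.12, 0.86, 40, 1, 50, 0, 0, -0.28, 0.86, 49, 2, 80, 0, 0, -0.42, 0.86, 49, 2, 100, 0, 0, -0.5, 0.86, 49, 2, 115, 0, 0, -0.5, 0.86, 49, 2, 115, 0, 0, -0.5, 0.86, 49, 2, 130, 0, 0, -0.5, 0.86, 49, 2, 145, 0, 0, -0.5, 0.86, 49, 2, 150, 0, 0, -0.5, 0.86, 49, 2, 150, 0, 0, -0.5, 0.86]
}}

```text
clock: 10.18
eef_pos: [478.3, 77.2, 87.1]
tool_rot: [3.141, -0.001, -2.714]
force: [0.3, 0.1, -0.9]
width: 73.4
gripper_force: 0.0
```

{"method": "play_rows", "body": {
  "deltas": [0, 2, 10, 0, 0, 0, 0.86, 0, 2, 22, 0, 0, 0, 0.86, 0, 2, 34, 0, 0, 0, 0.86, 0, 2, 37, 0, 0, 0, 0.86, 0, 2, 37, 0, 0, 0, 0.3, 0, 2, 37, 0, 0, 0, 0.3, 0, 2, 37, 0, 0, 0, 0.3, 0, 2, 37, 0, 0, 0, 0.3]
}}

```text
clock: 11.18
eef_pos: [477.7, 78.9, 50.4]
tool_rot: [-3.142, 0.0, -2.714]
force: [0.7, 0.3, -1.7]
width: 55.8
gripper_force: 63.5
```

{"method": "play_rows", "body": {
  "deltas": [0, 0, -15, 0, 0, 0, 0.3, 0, 0, -45, 0, 0, 0, 0.3, 0, 0, -80, 0, 0, 0, 0.3, 0, 0, -115, 0, 0, 0, 0.3, 0, 0, -130, 0, 0, 0, 0.3, 0, 0, -130, 0, 0, 0, 0.3]
}}

```text
clock: 11.92
eef_pos: [478.4, 79.0, 182.2]
tool_rot: [-3.141, 0.004, -2.715]
force: [0.1, 1.0, -1.7]
width: 55.2
gripper_force: 63.8
```

Run:
```python
from h import *
s=read_state();print(s['eef_pos'],s['width'],s['force'])
for t in((446,-298),): print(totool(np.array([*t,s['eef_pos'][2]])-s['eef_pos']))
```

```text
[478.44545539  79.01304984 182.16262666] 55.24324312979941 [ 0.13096204  1.03402659 -1.68755856]
[ 185.7 -329.7   -0.4]
```

{"method": "play_rows", "body": {
  "deltas": [8, -15, 0, 0, 0, 0, 0.3, 27, -48, 0, 0, 0, 0, 0.3, 52, -92, 0, 0, 0, 0, 0.3, 77, -137, 0, 0, 0, 0, 0.3, 102, -181, 0, 0, 0, 0, 0.3, 127, -225, 0, 0, 0, 0, 0.3, 150, -266, 0, 0, 0, 0, 0.3, 168, -299, 0, 0, 0, 0, 0.3, 180, -320, 0, 0, 0, 0, 0.3, 186, -330, 0, 0, 0, 0, 0.3]
}}

```text
clock: 13.18
eef_pos: [442.9, -300.6, 179.1]
tool_rot: [3.14, -0.002, -2.718]
force: [0.2, 1.6, -1.4]
width: 55.5
gripper_force: 63.8
```

{"method": "play_rows", "body": {
  "deltas": [0, 0, 15, 0, 0, 0, 0.3, 0, 0, 40, 0, 0, 0, 0.3, 0, 0, 65, 0, 0, 0, 0.3, 0, 0, 78, 0, 0, 0, 0.3, 0, 0, 84, 0, 0, 0, 0.3, 0, 0, 86, 0, 0, 0, 0.3, 0, 0, 86, 0, 0, 0, 0.3]
}}

```text
clock: 14.05
eef_pos: [445.4, -298.6, 94.8]
tool_rot: [-3.141, 0.001, -2.714]
force: [-1.1, -0.3, -2.5]
width: 55.6
gripper_force: 63.8
```

{"method": "play_rows", "body": {
  "deltas": [0, 0, 1.5, 0, 0, 0, 0.3, 0, 0, 3, 0, 0, 0, 0.3, 0, 0, 4.5, 0, 0, 0, 0.3, 0, 0, 4.5, 0, 0, 0, 0.3]
}}

```text
clock: 14.55
eef_pos: [445.2, -298.7, 90.4]
tool_rot: [-3.141, 0.0, -2.715]
force: [-1.4, 0.4, 5.1]
width: 55.7
gripper_force: 64.4
```

{"method": "play_rows", "body": {
  "deltas": [0, 0, 0, 0, 0, 0, 0.75, 0, 0, 0, 0, 0, 0, 0.86, 0, 0, 0, 0, 0, 0, 0.86, 0, 0, -15, 0, 0, 0, 0.86, 0, 0, -40, 0, 0, 0, 0.86, 0, 0, -80, 0, 0, 0, 0.86, 0, 0, -120, 0, 0, 0, 0.86, 0, 0, -120, 0, 0, 0, 0.86]
}}

```text
clock: 15.55
eef_pos: [447.1, -299.7, 213.8]
tool_rot: [-3.135, 0.004, -2.715]
force: [1.0, -0.8, -0.5]
width: 73.5
gripper_force: 0.0
```

Run:
```python
from h import *
q=np.load('q.npy')
s=read_state();print(s['eef_pos'],s['tool_rot'],s['width'],s['force'])
save('scene','s3.png');im=cv2.imread('pics/s3.png')[120:300,230:440];cv2.imwrite('pics/s3c.png',cv2.resize(im,(700,600)))
w=W(q,(-28,193,210))[0];print(w,totool(w-s['eef_pos']))
```

```text
[ 447.13906312 -299.73110801  213.79653929] [-3.1350609   0.00437052 -2.71455678] 73.54242668286874 [ 1.00277776 -0.8024588  -0.54667733]
[479.36669198 278.95433582 210.        ] [-269.   513.4    2.7]
```

View pics/s3c.png

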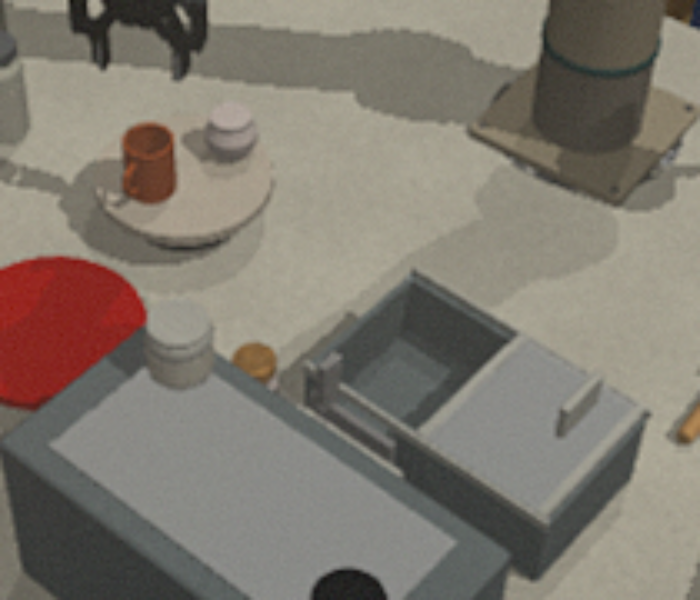

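{"method": "play_rows", "body": {
  "deltas": [-10, 19, 0, 0, 0, 0, 0.3, -35, 67, 0, 0, 0, 0.06, 0, -62, 118, 0, 0, 0, 0.15, 0, -90, 172, 0, 0, 0, 0.25, 0, -118, 225, 0, 0, 0, 0.35, 0, -146, 279, 0, 0, 0, 0.45, 0, -174, 332, 0, 0, 0, 0.5, 0, -202, 386, 0, 0, 0, 0.5, 0, -230, 439, 0, 0, 0, 0.5, 0, -255, 487, 0, 0, 0, 0.5, 0]
}}

```text
clock: 16.85
eef_pos: [472.8, 253.5, 208.5]
tool_rot: [-3.141, -0.003, 3.071]
force: [1.2, -0.1, -0.7]
width: 0.2
gripper_force: 0.0
```

Run:
```python
from h import *
q=np.load('q.npy')
s=read_state();print(s['eef_pos'],s['tool_rot'],s['width'],inv(q,s['eef_pos']))
```

```text
[472.81528239 253.51729849 208.53676321] [-3.14062918e+00 -2.95485506e-03  3.07127988e+00] 0.18911789033324192 [-32.7 167.2]
```

{"method": "play_rows", "body": {
  "deltas": [-2, 17, 0, 0, 0, 0, 0, -4, 34, 0, 0, 0, 0, 0, -4, 34, 0, 0, 0, 0, 0, -4, 34, 20, 0, 0, 0, 0, -4, 34, 20, 0, 0, 0, 0]
}}

```text
clock: 17.48
eef_pos: [481.0, 281.4, 188.7]
tool_rot: [-3.139, -0.003, 3.066]
force: [-0.0, 0.1, 0.1]
width: 0.0
gripper_force: 0.0
```

Run:
```python
from h import *
q=np.load('q.npy')
s=read_state();print(s['eef_pos'],s['tool_rot'],s['width'],inv(q,s['eef_pos']))
```

```text
[480.99572754 281.42112227 188.68233337] [-3.13852069e+00 -2.80041073e-03  3.06629202e+00] 0.0207629073468705 [-26.6 195.6]
```

{"method": "play_rows", "body": {
  "deltas": [0, 4, 0, 0, 0, 0, 0, 0, 4, 30, 0, 0, 0, 0, 0, 4, 66, 0, 0, 0, 0, 0, 2, 66, 0, 0, 0, 0, 0, -6, 66, 0, 0, 0, 0, 0, -16, 66, 0, 0, 0, 0, 0, -30, 66, 0, 0, 0, 0, 0, -48, 66, 0, 0, 0, 0, 0, -66, 66, 0, 0, 0, 0, 0, -84, 66, 0, 0, 0, 0]
}}

```text
clock: 18.73
eef_pos: [476.0, 198.7, 124.0]
tool_rot: [3.141, 0.001, 3.068]
force: [1.3, 3.4, 1.5]
width: -0.4
gripper_force: 1.4
```

{"method": "play_rows", "body": {
  "deltas": [0, -16, 0, 0, 0, 0, 0, 0, -30, 0, 0, 0, 0, 0, 0, -42, 0, 0, 0, 0, 0, 0, -50, 0, 0, 0, 0, 0, 0, -54, 0, 0, 0, 0, 0, 0, -57, 0, 0, 0, 0, 0, 0, -57, 0, 0, 0, 0, 0]
}}

```text
clock: 19.6
eef_pos: [471.0, 143.0, 123.6]
tool_rot: [-3.141, -0.001, 3.069]
force: [-0.0, 1.8, 1.1]
width: 0.2
gripper_force: 0.4
```

{"method": "play_rows", "body": {
  "deltas": [0, -2, 0, 0, 0, 0, 0, 0, -4, 0, 0, 0, 0, 0, 0, -6, 0, 0, 0, 0, 0, 0, -6, 0, 0, 0, 0, 0]
}}

```text
clock: 20.1
eef_pos: [470.6, 137.0, 123.6]
tool_rot: [-3.141, -0.001, 3.069]
force: [-0.2, 0.9, -1.3]
width: -0.1
gripper_force: 0.7
```

{"method": "play_rows", "body": {
  "deltas": [0, -2, 0, 0, 0, 0, 0, 0, -4, 0, 0, 0, 0, 0, 0, -6, 0, 0, 0, 0, 0, 0, -6, 0, 0, 0, 0, 0]
}}

```text
clock: 20.6
eef_pos: [470.6, 136.8, 123.8]
tool_rot: [3.135, 0.001, 3.073]
force: [-1.6, 13.7, -4.5]
width: -0.2
gripper_force: 6.9
```

{"method": "play_rows", "body": {
  "deltas": [0, 12, 0, 0, 0, 0, 0, 0, 18, -10, 0, 0, 0, 0, 0, 20, -60, 0, 0, 0, 0, 0, 20, -115, 0, 0, 0, 0, 20, 70, -120, 0, 0, 0, 0, 20, 120, -120, 0, 0, 0, 0, 20, 150, -120, 0, 0, 0, 0, 20, 150, -120, 0, 0, 0, 0]
}}

```text
clock: 21.6
eef_pos: [461.4, 284.7, 244.4]
tool_rot: [3.141, 0.001, 3.072]
force: [-0.4, -0.5, -0.3]
width: 0.3
gripper_force: 0.0
```

Run:
```python
from h import *
save('scene','s4.png');save('top','t4.png')
a=cv2.imread('pics/s4.png')[130:300,230:440];b=cv2.imread('pics/t4.png')[120:280,200:450]
cv2.imwrite('pics/fin.png',np.hstack([cv2.resize(a,(371,300),interpolation=3),cv2.resize(b,(429,300),interpolation=3)]))
```

```text
(no output)
```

View pics/fin.png

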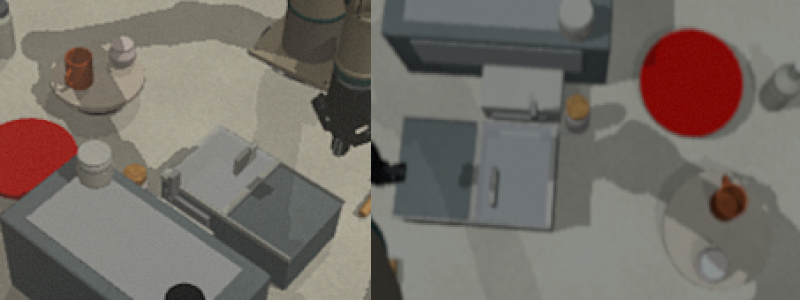

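The final picture shows the hatch shut (tab at about (493,187)), the inner door's post against its stop (about (533,107)), and the mug upright on the wheel at about (728,201), well clear of the pot at (712,264). Nothing else has moved.

```bash
python3 -c "from cell import *; print(finish_job())"
```

```text
the job is handed in; nothing more can be done
None
```

The job is handed in at about 22 s of the 67 s allowed: I pushed the inner door home with about 15 N against its stop, opened the hatch, set the mug upright on the wheel about 42 mm from its axis and clear of the pot, and pushed the hatch shut to its stop; the final pictures agree, but `finish_job()` gave no verdict.

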